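# Feel along a scarf joint's seam

## Robot

A 6-joint arm with a two-finger parallel gripper is mounted at the origin on the work surface. World frame = base frame: x ahead of the robot, y to its left, z up, the work surface at z = 0. Lengths are in m, angles in rad, forces in N, time in s.
With the tool pointing down it reaches from about 0.35 to 0.975 m from the base axis. Payload 4.9 kg.
Tool frame: the origin (TCP) lies on the mounting face of the last link; the fingertips stand 173 mm ahead of it and the grasp point (between the pads) lies ctrl.pinch_z ahead of it (ctrl.pinch_z is the distance from the TCP to the grasp point, in m); z points along the fingers, y is the line along which they close (so a half turn about z gives the same grasp; the last joint's range is limited). The gripper opens to 85 mm and grips with 20 to 120 N. Pads are 22 mm wide; open, the fingers measure 114 mm over their backs; the gripper's body (76 mm by 85 mm) begins 54 mm behind the grasp point. The pads swing forward as they close: fully open they stand 13 mm farther back than shut.
Start: joints at [1.23, 0.053, 1.613, -0, 1.476, -0.119], TCP at [0.137, 0.61, 0.405] pointing down, gripper open.
Joint ranges: [-3.01, 3.01], [-1.01, 2.22], [0.06, 2.58], [-1.02, 4.17], [0.09, 2.62], [-3.14, 3.14]. Speed limits (rad/s): [2.57, 2.57, 3.14, 3.14, 3.14, 3.14].

## Interface

Orientations are given as a rotation vector (axis times angle).
In Python, from station import telemetry, eyes, ctrl gives the robot as it stands.
- The arm moves only by the tool apply_moves, never from a script. Its argument "plan" is a list of rows, each a list of 5 numbers: the finger opening in m, from 0 to 0.0854, then the shift along the tool's x, y, z in m, then the turn about the tool's z in rad. In form: [[jaw, x, y, z, roll], ...]. A call has 1 to 12 rows; each row is the pose to reach, as a shift and turn from the pose commanded when the call began, along the tool's axes at that moment; what a row does not reach only later rows make up. A row lasts 1/12 s, in which the tool goes at most 41.7 mm and 7.16 degrees, less where a joint would pass 70% of its speed; a pose out of reach is approached as far as the arm can. A call with a gripper value outside its range is refused whole. The fingers move at their own pace and stop on an object; "newtons" is the grip in N (left out, the last holds). Time passes only in rows, so rows that repeat a pose let the fingers close. It gives the time, the measured TCP pose, the force, the opening and the grip force at its end, in the units of the state.
- telemetry.get_obs(): the state, without advancing time (a new reading comes with each control period).
- eyes.get_image(name): name is "side" or "top" or "wrist"; returns a dict with "img" (480x640x3 uint8, blue, green, red), "range_z" (480x640 float32, m along the optical axis (not along the pixel's ray), 0 where there is no reading), "K" (3x3 intrinsics, pixels), "pose" (4x4, takes a point from camera to world coordinates); the wrist camera has in their place "hand_eye" (4x4, takes a point from camera to tool coordinates, whose origin is the TCP and whose axes are the flange's). Camera axes: x right, y down, z forward; pixel columns grow to the right and rows downward; lengths in m; the calibration is good to about 2 mm. A picture is of the moment at which its call begins: read the wrist's pose just before it.
- ctrl.finish_job(): hands the job in; it is judged then, once.
Trained networks look in a picture, given as the dict that the camera call returned (one of the last four; its "shot" number tells which), for a name from the list of things; names that differ only in an ending like _2 or _b are one class to them, and where a whole thing is asked for, a point or a joint stands for the part that bears it (a point fixed in the world has none). Each returns a list of dicts, best first, with "confidence" (0 to 1); they miss things now and then, are a little off and sometimes report something else, mostly with a low value. They report only what shows in the picture. A call takes as long as a camera call.
- eyes.search_frame(thing, picture): "box" ([left, top, right, bottom] in pixels, round what is visible of it).
- eyes.outline_of(thing, picture): "region" (480x640 bool, what is visible of it) and "box" ([left, top, right, bottom] in pixels, round what is visible of it).
- eyes.tip_of(thing, picture): "point" ([column, row] in pixels: a listed point, or the origin of a listed thing).
The state is a dict: "t": time; "q": joint angles; "dq": joint speeds; "effort": joint torques, N m; "tool_pos": TCP position; "tool_rot": TCP orientation; "contact_force": force on the tool from outside, world axes, zero at the start; "wrist_torque": the same for the moment, N m; "opening": finger opening in m; "grip_force": force on a finger pad.
Only numpy, scipy, OpenCV 4.12 (cv2) and the standard library are available. Lean on these libraries where they do the work, as an engineer would, in place of code of your own. Each camera call takes 0.05 s, during which the arm holds its last target. There are 200 camera calls.

## Task

With the fingers shut and pointing straight down, touch the pale timber at the end of its dark joint line beside which the round peg stands, then run the fingertips lightly along the whole line, round its middle step, touching the wood all the way to the line's other end. Finish there, holding the fingertips lightly on that end of the line. Leave the peg, block and every other loose thing where it is, lift nothing, and never press hard.

Things in the scene. Friction and masses are not known exactly. Their poses are not given: they have to be found in the camera images.
- timber: Pale beam, 120 mm (x) by 460 (y), top level and 70 above the bench, on black rubber pads that give 1 mm per 2.5 N (8 mm at most); cannot slide. Origin: under its centre, on the bench. On top a dark line, 4 wide, flush: a scarf joint's seam; in its frame: edge (60,-110), (36,-110), (26,0), (-26,0), (-36,110), edge (-60,110). Bar clamps across it at y = -207, 207 stand 15 above the top.
- seam0 (a point): Point of the dark seam on the timber's top face, on the short square nib at the -y end, where the seam runs out to the +x edge: at (50, -110, 70) mm in the timber's frame.
- seam1 (a point): Point of the dark seam on the timber's top face, on the first long leg: at (33, -73, 70) mm in the timber's frame.
- seam2 (a point): Point of the dark seam on the timber's top face, on the first long leg: at (29, -37, 70) mm in the timber's frame.
- seam3 (a point): Point of the dark seam on the timber's top face, at the +x corner of the middle step: at (26, 0, 70) mm in the timber's frame.
- seam4 (a point): Point of the dark seam on the timber's top face, at the -x corner of the middle step: at (-26, 0, 70) mm in the timber's frame.
- seam5 (a point): Point of the dark seam on the timber's top face, on the second long leg: at (-29, 37, 70) mm in the timber's frame.
- seam6 (a point): Point of the dark seam on the timber's top face, on the second long leg: at (-33, 73, 70) mm in the timber's frame.
- seam7 (a point): Point of the dark seam on the timber's top face, on the short square nib at the +y end, where the seam runs out to the -x edge: at (-50, 110, 70) mm in the timber's frame.
- peg: Loose round wooden peg standing upright on the timber's top beyond one end of the seam, 26 mm across, 45 mm high; it marks the end to begin at: seam0 when it stands on the timber's -y half, seam7 when on the +y half. Origin: centre of its foot.
- block: Loose square wooden block on the timber's top beyond the other end of the seam, 26 x 26 mm, 24 mm high. Origin: centre of its underside.
- shim: Loose dark wooden shim lying on the timber's top, in the corner between the middle step and a long leg, at least 30 mm from the seam; 22 x 50 mm (along its y), 10 mm thick. Origin: centre of its underside.
- mallet: Wooden mallet lying on the bench on the far side of the timber: head 60 x 100 x 50 mm centred 100 mm along its y, round handle 200 mm long towards -y. Origin: under the handle's middle line, 100 mm short of the head's centre.
- chisel: Chisel lying on the bench on the near side of the timber, along its y, wooden handle 100 mm towards -y, steel blade 110 mm towards +y, 29 mm high. Origin: under the ferrule.
- square: Try square lying on the bench to the right: wooden stock 22 x 120 x 18 mm (along its y), thin steel blade 150 mm towards +x. Origin: under the stock's centre.
- gauge: Marking gauge lying on the bench to the left: wooden stem 200 mm along its y, square head 60 mm high. Origin: under the stem's middle.
- glue: White glue bottle standing on the bench, 60 mm across, 150 mm high. Origin: centre of its foot.

How it is judged:
On the way, in this order (a step that is already met when the one before it is completed fails the run):
1. the fingertips touch the line at the beginning nib (((y of peg in the frame of timber below 0 m and horizontal distance between the grasp point and seam0 below 0.012 m) or (not (y of peg in the frame of timber below 0 m) and horizontal distance between the grasp point and seam7 below 0.012 m)) and contact force between the fingers and timber above 0.3 N), for 0.1 s.
2. the fingertips touch the line a third of the way down the first long leg (((y of peg in the frame of timber below 0 m and horizontal distance between the grasp point and seam1 below 0.012 m) or (not (y of peg in the frame of timber below 0 m) and horizontal distance between the grasp point and seam6 below 0.012 m)) and contact force between the fingers and timber above 0.3 N), for 0.1 s.
3. the fingertips touch the line two thirds of the way down the first long leg (((y of peg in the frame of timber below 0 m and horizontal distance between the grasp point and seam2 below 0.012 m) or (not (y of peg in the frame of timber below 0 m) and horizontal distance between the grasp point and seam5 below 0.012 m)) and contact force between the fingers and timber above 0.3 N), for 0.1 s.
4. the fingertips touch the line at the first corner of the middle step (((y of peg in the frame of timber below 0 m and horizontal distance between the grasp point and seam3 below 0.012 m) or (not (y of peg in the frame of timber below 0 m) and horizontal distance between the grasp point and seam4 below 0.012 m)) and contact force between the fingers and timber above 0.3 N), for 0.1 s.
5. the fingertips touch the line at the second corner of the middle step (((y of peg in the frame of timber below 0 m and horizontal distance between the grasp point and seam4 below 0.012 m) or (not (y of peg in the frame of timber below 0 m) and horizontal distance between the grasp point and seam3 below 0.012 m)) and contact force between the fingers and timber above 0.3 N), for 0.1 s.
6. the fingertips touch the line a third of the way down the second long leg (((y of peg in the frame of timber below 0 m and horizontal distance between the grasp point and seam5 below 0.012 m) or (not (y of peg in the frame of timber below 0 m) and horizontal distance between the grasp point and seam2 below 0.012 m)) and contact force between the fingers and timber above 0.3 N), for 0.1 s.
7. the fingertips touch the line two thirds of the way down the second long leg (((y of peg in the frame of timber below 0 m and horizontal distance between the grasp point and seam6 below 0.012 m) or (not (y of peg in the frame of timber below 0 m) and horizontal distance between the grasp point and seam1 below 0.012 m)) and contact force between the fingers and timber above 0.3 N), for 0.1 s.
At the end, for the whole second after the job is handed in: The fingertips rest on the timber (0.3 to 25 N) within 12 mm of the seam point on the last nib, the end away from the peg, and all loose things stand where they stood: peg, block and shim within 12 mm, the others within 20 mm, the peg upright (((y of peg in the frame of timber below 0 m and horizontal distance between the grasp point and seam7 below 0.012 m) or (not (y of peg in the frame of timber below 0 m) and horizontal distance between the grasp point and seam0 below 0.012 m)) and contact force between the fingers and timber between 0.3 and 25 N and angle between peg's own z axis and vertical below 0.2 rad and distance of each of peg, block, shim from where it was at the start of the episode below 0.012 m and distance of each of mallet, chisel, square, gauge, glue from where it was at the start of the episode below 0.02 m); the arm keeps its last pose, push and grip.
It fails at once if the timber is pressed harder than 30 N (contact force between the fingers and timber above 30 N).
It fails at once if the peg, block or shim on the timber is moved or lifted (over 12 mm), or the peg knocked over (distance of any of peg, block, shim from where it was at the start of the episode above 0.012 m or angle between peg's own z axis and vertical above 0.4 rad).
It fails at once if a tool or the bottle on the bench is moved or lifted (over 20 mm) (distance of any of mallet, chisel, square, gauge, glue from where it was at the start of the episode above 0.02 m).
It also fails if it takes over 64 s, if anything falls off the work surface, if the arm or the gripper's body presses on something with over 40 N, if the wrist force passes 120 N, or if a joint passes its speed limit or range.

## Working session

There is one attempt and no reset: what is moved stays moved. The work goes in short steps, Python scripts to look and compute and a tool call to move; the robot and the scene stay as the last step left them, time stands still between calls to the robot, and variables do not carry over. Pictures are saved under pics/ and viewed, at most 10 in all, crops included, and the job is handed in when it is done.

Besides the shell and the picture viewer there is one more tool, called after "Request:" as name(argument=value, ...) on one line, values as JSON. apply_moves: Moves the arm, as the interface text tells. Its arguments: {"type":"object","properties":{"plan":{"type":"array","items":{"type":"array","items":{"type":"number"}}},"newtons":{"type":"number"}},"required":["plan"]}

```bash
mkdir -p pics; cat > h.py <<'E'
import numpy as np, cv2
from scipy.spatial.transform import Rotation as R
from station import telemetry, eyes, ctrl
def px2w(p,u,v,z=None,h=None):
    K=p["K"];T=p["pose"];d=np.linalg.inv(K)@np.array([u,v,1.]);
    if h is not None:
        dw=T[:3,:3]@d; s=(h-T[2,3])/dw[2]; return T[:3,3]+s*dw
    return T[:3,:3]@(d*z)+T[:3,3]
def wristpose(p,o):
    T=np.eye(4);T[:3,:3]=R.from_rotvec(o["tool_rot"]).as_matrix();T[:3,3]=o["tool_pos"]
    p["pose"]=T@p["hand_eye"]; return p
E
python3 - <<'E'
from h import *
np.set_printoptions(precision=4,suppress=True)
o=telemetry.get_obs();print(o["t"],o["tool_pos"],R.from_rotvec(o["tool_rot"]).as_matrix(),ctrl.pinch_z,o["contact_force"])
p=eyes.get_image("top");cv2.imwrite("pics/top.png",p["img"])
print(p["pose"],p["K"])
for n in ["seam%d"%i for i in range(8)]:
    r=eyes.tip_of(n,p)
    if r: print(n,r[0]["confidence"],r[0]["point"],px2w(p,*r[0]["point"],h=.07))
for n in ["peg","block","shim","timber","glue"]:
    r=eyes.tip_of(n,p)
    if r: print(n,r[0]["confidence"],r[0]["point"],px2w(p,*r[0]["point"],h=0 if n in("timber","glue") else .07))
E
```

```text
0.0 [0.1374 0.6094 0.4035] [[-0.9755  0.22   -0.0007]
 [ 0.22    0.9755 -0.002 ]
 [ 0.0002 -0.0021 -1.    ]] 0.1547 [-0.3915 -0.052  -0.6892]
[[-0.0247 -0.9812  0.1912  0.2791]
 [-0.9996  0.0222 -0.015   0.0243]
 [ 0.0105 -0.1915 -0.9814  1.2738]
 [ 0.      0.      0.      1.    ]] [[523.0036   0.     332.7912]
 [  0.     523.0036 239.746 ]
 [  0.       0.       1.    ]]
seam0 0.96 [300.3, 203.8] [0.6023 0.0809 0.07  ]
seam1 0.96 [300.3, 203.8] [0.6023 0.0809 0.07  ]
seam2 0.96 [300.3, 203.8] [0.6023 0.0809 0.07  ]
seam3 0.96 [300.3, 203.8] [0.6023 0.0809 0.07  ]
seam4 0.96 [300.3, 203.8] [0.6023 0.0809 0.07  ]
seam5 0.96 [300.3, 203.8] [0.6023 0.0809 0.07  ]
seam6 0.96 [300.3, 203.8] [0.6023 0.0809 0.07  ]
seam7 0.96 [300.3, 203.8] [0.6023 0.0809 0.07  ]
peg 0.6 [232.5, 225.9] [0.5521 0.241  0.07  ]
block 0.58 [371.9, 204.9] [ 0.5959 -0.0892  0.07  ]
shim 0.73 [271.3, 201.1] [0.6105 0.1497 0.07  ]
timber 0.67 [304.1, 221.0] [0.5765 0.0753 0.    ]
glue 0.6 [172.8, 239.8] [0.5361 0.4005 0.    ]
```

View pics/top.png

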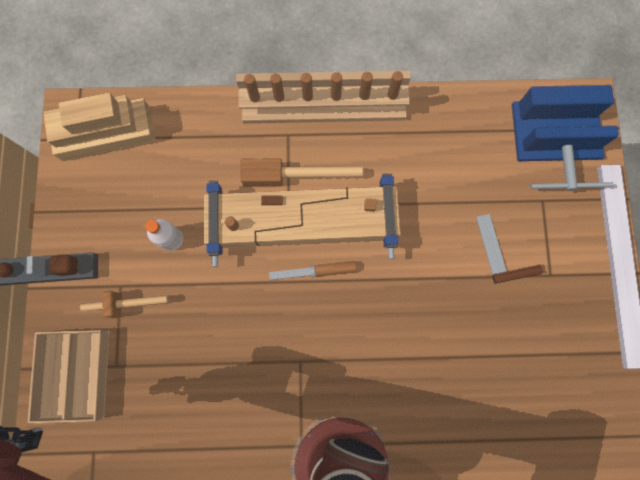

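The top view shows the seam running from the near-left nib (255,240), via the step at (302,225)-(302,206), to the far-right nib (347,190). The peg stands left at (231,224), the block right at (370,205) and the shim at (272,200). So I begin at the left nib. I'll go above the timber and look with the wrist camera.

Request:
apply_moves(plan=[[0, -0.549, -0.42, 0, 0], [0, -0.549, -0.42, 0, 0], [0, -0.549, -0.42, 0, 0], [0, -0.549, -0.42, 0, 0], [0, -0.549, -0.42, 0, 0], [0, -0.549, -0.42, 0, 0], [0, -0.549, -0.42, 0, 0], [0, -0.549, -0.42, 0, 0], [0, -0.549, -0.42, 0, 0], [0, -0.549, -0.42, 0, 0], [0, -0.549, -0.42, 0, 0], [0, -0.549, -0.42, 0, 0]], newtons=20)

```text
t: 1.7
tool_pos: [0.4589, 0.2241, 0.4051]
tool_rot: [0.348, 3.121, 0.001]
contact_force: [-0.3, -0.3, 0.1]
opening: -0.0
grip_force: 0.0
```

Request:
apply_moves(plan=[[0, -0.15, -0.114, 0, 0], [0, -0.15, -0.114, 0, 0], [0, -0.15, -0.114, 0, 0], [0, -0.15, -0.114, 0, 0], [0, -0.15, -0.114, 0, 0], [0, -0.15, -0.114, 0, 0], [0, -0.15, -0.114, 0, 0]])

```text
t: 2.28
tool_pos: [0.5798, 0.0808, 0.4045]
tool_rot: [-0.351, -3.121, -0.0]
contact_force: [-0.5, 0.5, 1.2]
opening: 0.0004
grip_force: 0.0
```

```bash
python3 - <<'E'
from h import *
np.set_printoptions(precision=4,suppress=True)
o=telemetry.get_obs();p=wristpose(eyes.get_image("wrist"),o);cv2.imwrite("pics/w1.png",p["img"])
print(o["t"],o["tool_pos"],o["tool_rot"],o["contact_force"]);print(p["pose"],p["K"],p["hand_eye"])
for n in ["seam%d"%i for i in (0,3,4,7)]:
    for r in eyes.tip_of(n,p): print(n,r["confidence"],r["point"],px2w(p,*r["point"],h=.07))
for n in ["peg","block","shim"]:
    for r in eyes.tip_of(n,p)[:1]: print(n,r["confidence"],r["point"],px2w(p,*r["point"],h=.07))
E
```

```text
2.2833 [0.5798 0.0808 0.4045] [-0.351  -3.1211 -0.0004] [-0.5278  0.5225  1.167 ]
[[ 0.2218  0.9326  0.2847  0.5062]
 [ 0.9751 -0.2123 -0.0644  0.0971]
 [ 0.0004  0.2919 -0.9564  0.3732]
 [ 0.      0.      0.      1.    ]] [[334.5595   0.     320.3458]
 [  0.     334.5595 238.7301]
 [  0.       0.       1.    ]] [[ 0.0003 -0.9562 -0.2927  0.0753]
 [ 1.      0.0002  0.0003 -0.0004]
 [-0.0002 -0.2927  0.9562  0.0314]
 [ 0.      0.      0.      1.    ]]
seam0 0.95 [312.2, 190.8] [0.5505 0.0796 0.07  ]
seam0 0.92 [226.1, 289.6] [ 0.6272 -0.0263  0.07  ]
seam0 0.92 [326.0, 244.7] [0.6035 0.0807 0.07  ]
seam0 0.91 [391.4, 163.3] [0.5423 0.1536 0.07  ]
seam0 0.87 [425.1, 134.7] [0.5248 0.186  0.07  ]
seam0 0.8 [250.9, 265.7] [0.6082 0.0049 0.07  ]
seam0 0.79 [289.9, 256.9] [0.6078 0.0441 0.07  ]
seam0 0.7 [349.9, 177.2] [0.5461 0.1154 0.07  ]
seam0 0.21 [266.5, 90.0] [0.46   0.0617 0.07  ]
seam3 0.95 [312.2, 190.8] [0.5505 0.0796 0.07  ]
seam3 0.92 [226.1, 289.6] [ 0.6272 -0.0263  0.07  ]
seam3 0.92 [326.0, 244.7] [0.6035 0.0807 0.07  ]
seam3 0.91 [391.4, 163.3] [0.5423 0.1536 0.07  ]
seam3
[... 565 characters left out ...]
8 0.0441 0.07  ]
seam4 0.7 [349.9, 177.2] [0.5461 0.1154 0.07  ]
seam4 0.21 [266.5, 90.0] [0.46   0.0617 0.07  ]
seam7 0.95 [312.2, 190.8] [0.5505 0.0796 0.07  ]
seam7 0.92 [226.1, 289.6] [ 0.6272 -0.0263  0.07  ]
seam7 0.92 [326.0, 244.7] [0.6035 0.0807 0.07  ]
seam7 0.91 [391.4, 163.3] [0.5423 0.1536 0.07  ]
seam7 0.87 [425.1, 134.7] [0.5248 0.186  0.07  ]
seam7 0.8 [250.9, 265.7] [0.6082 0.0049 0.07  ]
seam7 0.79 [289.9, 256.9] [0.6078 0.0441 0.07  ]
seam7 0.7 [349.9, 177.2] [0.5461 0.1154 0.07  ]
seam7 0.21 [266.5, 90.0] [0.46   0.0617 0.07  ]
peg 0.87 [487.1, 153.6] [0.5527 0.237  0.07  ]
block 0.94 [159.5, 269.1] [ 0.5919 -0.0829  0.07  ]
shim 0.75 [396.6, 237.0] [0.6108 0.1474 0.07  ]
```

View pics/w1.png

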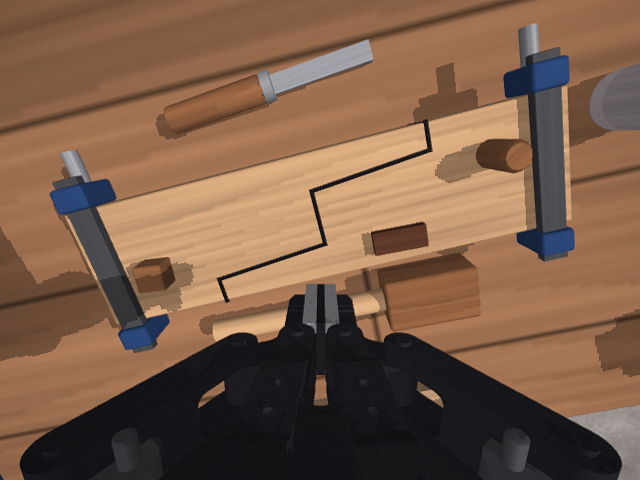

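The wrist view shows the peg-side nib at (425,121)-(430,151), the step at (312,190)-(325,244) and the far nib at (219,279)-(226,301). All eight points were detected. I'll fit the timber's pose and compute shifts.

```bash
cat > wp.py <<'E'
from h import *
np.set_printoptions(precision=4,suppress=True)
L=np.array([[50,-110],[33,-73],[29,-37],[26,0],[-26,0],[-29,37],[-33,73],[-50,110]])/1e3
W=np.array([[.6272,-.0263],[.6082,.0049],[.6078,.0441],[.6035,.0807],[.5505,.0796],[.5461,.1154],[.5423,.1536],[.5248,.186]])
lm,wm=L.mean(0),W.mean(0);a=L-lm;b=W-wm
th=np.arctan2((a[:,0]*b[:,1]-a[:,1]*b[:,0]).sum(),(a*b).sum());c,s=np.cos(th),np.sin(th);Q=np.array([[c,-s],[s,c]])
t=wm-Q@lm
def w(p):return Q@(np.array(p)/1e3)+t
print(th,t,"res mm",1e3*(L@Q.T+t-W))
o=telemetry.get_obs();M=R.from_rotvec(o["tool_rot"]).as_matrix()
print(o["t"],o["tool_pos"],o["contact_force"])
for n,p in [("7",(-50,110)),("c",(-36,110)),("6",(-33,73)),("5",(-29,37)),("4",(-26,0)),("3",(26,0)),("2",(29,-37)),("1",(33,-73)),("c",(36,-110)),("0",(50,-110))]:
    g=np.r_[w(p),.07]-(o["tool_pos"]+.173*M[:,2]); print(n,w(p),M.T@g)
E
python3 wp.py
```

```text
0.016832700912349122 [0.5763 0.0797] res mm [[ 0.9444 -3.0928]
 [ 2.3241  2.4158]
 [-1.8813 -0.8566]
 [-1.2037 -0.5124]
 [-0.1963 -0.2876]
 [ 0.5813  0.8566]
 [-0.2241 -1.4158]
 [-0.3444  2.8928]]
2.6833 [0.5788 0.0826 0.4049] [-0.4243 -0.1656  1.4777]
7 [0.5245 0.1889] [0.0764 0.0918 0.1618]
c [0.5385 0.1891] [0.0628 0.0951 0.1619]
6 [0.5421 0.1522] [0.0512 0.0599 0.1618]
5 [0.5467 0.1163] [0.0388 0.0258 0.1618]
4 [0.5503 0.0793] [ 0.0272 -0.0095  0.1618]
3 [0.6023 0.0802] [-0.0233  0.0028  0.1619]
2 [0.6059 0.0432] [-0.0349 -0.0325  0.1619]
1 [0.6105 0.0073] [-0.0473 -0.0665  0.1619]
c [ 0.6141 -0.0296] [-0.0589 -0.1018  0.1619]
0 [ 0.6281 -0.0294] [-0.0725 -0.0985  0.1619]
```

```bash
python3 - <<'E'
from h import *
from scipy.optimize import least_squares
np.set_printoptions(precision=4,suppress=True)
o=telemetry.get_obs();p=wristpose(eyes.get_image("wrist"),o);print(o["tool_pos"])
g=p["img"].max(2)
# seam pixels: dark, inside seam neighbourhood predicted by rough fit
K=np.array([[60,-110],[36,-110],[26,0],[-26,0],[-36,110],[-60,110]])/1e3
S=np.vstack([np.linspace(K[i],K[i+1],max(4,int(np.linalg.norm(K[i+1]-K[i])/.002))) for i in range(5)])
v,u=np.where(g<70)
P=np.array([px2w(p,a,b,h=.07)[:2] for a,b in zip(u,v)])
from scipy.spatial import cKDTree
def fr(x):
    c,s=np.cos(x[2]),np.sin(x[2]);return np.array([[c,-s],[s,c]])
x=np.array([.5763,.0797,.0168])
for tol in (.01,.008,.006,.004):
    A=S@fr(x).T+x[:2]; d,_=cKDTree(A).query(P); k=d<tol
    f=lambda x: cKDTree(P[k]).query(S@fr(x).T+x[:2])[0] 
    h=lambda x: cKDTree(S@fr(x).T+x[:2]).query(P[k])[0]
    x=least_squares(lambda x:np.r_[h(x)*np.sqrt(len(S)/k.sum()),f(x)],x,loss="soft_l1",f_scale=.002,diff_step=1e-3,x_scale=[.01,.01,.05]).x
    print(k.sum(),x,h(x).mean(),f(x).mean(),f(x).max())
E
sed -i 's/^t=wm/t=wm/' wp.py
```

```text
[0.5788 0.0826 0.4049]
1194 [0.5762 0.079  0.0222] 0.001070762889073357 0.0003499604177500779 0.000663008476923726
1193 [0.5762 0.079  0.0222] 0.0010646743927664418 0.0003499604177500779 0.000663008476923726
1191 [0.5762 0.0791 0.0222] 0.0010545940603323071 0.0003488853096452642 0.000673111508370965
1186 [0.5762 0.0791 0.0219] 0.0010374472533652343 0.0003476113321242232 0.000687182017607138
```

```bash
sed -i 's/^t=wm.*/t=np.array([.5762,.0791]);th=.0219;c,s=np.cos(th),np.sin(th);Q=np.array([[c,-s],[s,c]])/' wp.py; python3 wp.py|tail -11
```

```text
2.7333 [0.5789 0.0824 0.4049] [0.1997 0.0065 1.1689]
7 [0.5238 0.188 ] [0.077  0.0909 0.1619]
c [0.5378 0.1883] [0.0634 0.0943 0.1619]
6 [0.5416 0.1514] [0.0516 0.0591 0.1619]
5 [0.5464 0.1155] [0.0391 0.0251 0.1619]
4 [0.5502 0.0785] [ 0.0273 -0.0101  0.1619]
3 [0.6022 0.0797] [-0.0232  0.0024  0.1619]
2 [0.606  0.0427] [-0.035  -0.0328  0.1619]
1 [0.6108 0.0068] [-0.0475 -0.0668  0.1619]
c [ 0.6146 -0.0301] [-0.0593 -0.102   0.1619]
0 [ 0.6286 -0.0298] [-0.0729 -0.0986  0.1619]
```

Request:
apply_moves(plan=[[0, 0.04, 0.045, 0.03, 0], [0, 0.077, 0.091, 0.05, 0], [0, 0.077, 0.091, 0.08, 0], [0, 0.077, 0.091, 0.11, 0], [0, 0.077, 0.091, 0.13, 0], [0, 0.077, 0.091, 0.145, 0], [0, 0.077, 0.091, 0.152, 0], [0, 0.077, 0.091, 0.152, 0], [0, 0.077, 0.091, 0.152, 0], [0, 0.077, 0.091, 0.152, 0]])

```text
t: 3.57
tool_pos: [0.5251, 0.1875, 0.2547]
tool_rot: [0.348, 3.119, 0.002]
contact_force: [-0.0, -0.8, 1.0]
opening: 0.0001
grip_force: 0.0
```

```bash
python3 - <<'E'
from h import *
p=eyes.get_image("wrist");cv2.imwrite("pics/w2.png",p["img"])
E
python3 wp.py|tail -11
```

```text
3.6167 [0.5252 0.1874 0.2549] [-0.2751  0.4061  0.0659]
7 [0.5238 0.188 ] [ 0.0021 -0.      0.0118]
c [0.5378 0.1883] [-0.0115  0.0033  0.0119]
6 [0.5416 0.1514] [-0.0234 -0.0318  0.0119]
5 [0.5464 0.1155] [-0.0359 -0.0658  0.0119]
4 [0.5502 0.0785] [-0.0478 -0.101   0.0119]
3 [0.6022 0.0797] [-0.0983 -0.0884  0.012 ]
2 [0.606  0.0427] [-0.1101 -0.1236  0.012 ]
1 [0.6108 0.0068] [-0.1227 -0.1576  0.012 ]
c [ 0.6146 -0.0301] [-0.1345 -0.1927  0.012 ]
0 [ 0.6286 -0.0298] [-0.1481 -0.1893  0.0121]
```

View pics/w2.png

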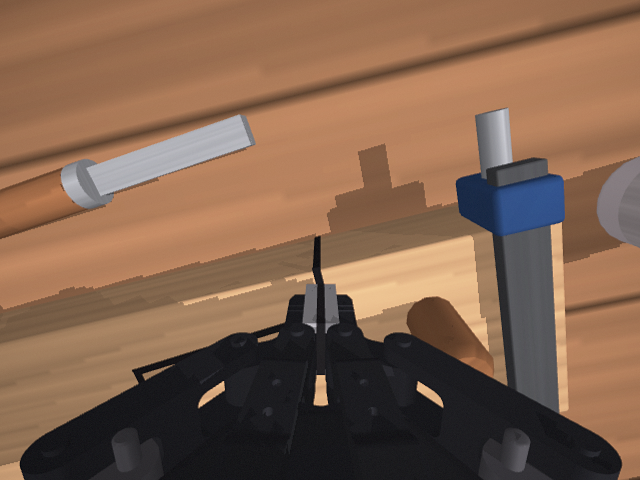

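The fingertips hover just above the peg-side nib's line, which runs out to the edge at (318,237), and the peg at (450,330) is clear. Lowering gently.

Request:
apply_moves(plan=[[0, 0.002, 0, 0.006, 0], [0, 0.002, 0, 0.009, 0], [0, 0.002, 0, 0.011, 0], [0, 0.002, 0, 0.012, 0], [0, 0.002, 0, 0.013, 0], [0, 0.002, 0, 0.013, 0], [0, 0.002, 0, 0.013, 0]])

```text
t: 4.2
tool_pos: [0.5225, 0.1879, 0.2406]
tool_rot: [0.348, 3.122, -0.0]
contact_force: [-3.1, -0.5, 6.4]
opening: 0.0001
grip_force: 3.1
```

Request:
apply_moves(plan=[[0, -0.007, 0.0015, 0, 0], [0, -0.0136, 0.0033, 0, 0], [0, -0.0136, 0.0033, 0, 0], [0, -0.016, -0.0037, 0, 0], [0, -0.018, -0.0107, 0, 0], [0, -0.0205, -0.0178, 0, 0], [0, -0.023, -0.0248, 0, 0], [0, -0.0255, -0.0318, 0, 0], [0, -0.0255, -0.0318, 0, 0], [0, -0.0255, -0.0318, 0, 0]])

```text
t: 5.03
tool_pos: [0.541, 0.1509, 0.2411]
tool_rot: [0.348, 3.119, 0.0]
contact_force: [-0.4, -1.9, 4.9]
opening: 0.0002
grip_force: 2.6
```

```bash
python3 wp.py|tail -11
```

```text
5.0333 [0.541  0.1509 0.2411] [-0.4245 -1.8643  4.8808]
7 [0.5238 0.188 ] [ 0.0254  0.0323 -0.0019]
c [0.5378 0.1883] [ 0.0118  0.0357 -0.0019]
6 [0.5416 0.1514] [-0.0001  0.0005 -0.0019]
5 [0.5464 0.1155] [-0.0126 -0.0334 -0.0019]
4 [0.5502 0.0785] [-0.0245 -0.0686 -0.0018]
3 [0.6022 0.0797] [-0.0749 -0.056  -0.0017]
2 [0.606  0.0427] [-0.0868 -0.0912 -0.0017]
1 [0.6108 0.0068] [-0.0994 -0.1252 -0.0017]
c [ 0.6146 -0.0301] [-0.1112 -0.1604 -0.0016]
0 [ 0.6286 -0.0298] [-0.1248 -0.157  -0.0016]
```

Request:
apply_moves(plan=[[0, -0.0025, -0.0065, 0.0003, 0], [0, -0.005, -0.013, 0.0003, 0], [0, -0.0075, -0.02, 0.0003, 0], [0, -0.01, -0.0267, 0.0003, 0], [0, -0.0126, -0.0334, 0.0003, 0], [0, -0.0126, -0.0334, 0.0003, 0], [0, -0.015, -0.0405, 0.0003, 0], [0, -0.0175, -0.0475, 0.0003, 0], [0, -0.02, -0.0546, 0.0003, 0], [0, -0.0222, -0.0616, 0.0003, 0], [0, -0.0245, -0.0686, 0.0003, 0], [0, -0.0245, -0.0686, 0.0003, 0]])

```text
t: 6.03
tool_pos: [0.5498, 0.0784, 0.2409]
tool_rot: [0.349, 3.119, 0.001]
contact_force: [-0.3, -1.1, 5.2]
opening: -0.0
grip_force: 2.8
```

Request:
apply_moves(plan=[[0, 0, 0, 0, 0], [0, -0.0072, 0.0018, 0, 0], [0, -0.0144, 0.0036, 0, 0], [0, -0.0216, 0.0054, 0, 0], [0, -0.0288, 0.0072, 0, 0], [0, -0.036, 0.009, 0, 0], [0, -0.0432, 0.0108, 0, 0], [0, -0.0504, 0.0126, 0, 0], [0, -0.0504, 0.0126, 0, 0], [0, -0.0504, 0.0126, 0, 0]])

```text
t: 6.87
tool_pos: [0.6017, 0.0801, 0.2407]
tool_rot: [0.348, 3.121, 0.0]
contact_force: [-0.7, 0.3, 5.7]
opening: 0.0002
grip_force: 3.0
```

```bash
python3 wp.py|tail -11
```

```text
6.8667 [0.6017 0.0801 0.2407] [-0.7429  0.2521  5.7351]
7 [0.5238 0.188 ] [ 0.1001  0.0881 -0.0024]
c [0.5378 0.1883] [ 0.0865  0.0914 -0.0024]
6 [0.5416 0.1514] [ 0.0746  0.0563 -0.0024]
5 [0.5464 0.1155] [ 0.0621  0.0223 -0.0024]
4 [0.5502 0.0785] [ 0.0502 -0.0129 -0.0024]
3 [0.6022 0.0797] [-0.0002 -0.0003 -0.0023]
2 [0.606  0.0427] [-0.0121 -0.0355 -0.0023]
1 [0.6108 0.0068] [-0.0247 -0.0695 -0.0023]
c [ 0.6146 -0.0301] [-0.0365 -0.1047 -0.0022]
0 [ 0.6286 -0.0298] [-0.0501 -0.1013 -0.0022]
```

Request:
apply_moves(plan=[[0, -0.0025, -0.007, 0, 0], [0, -0.005, -0.014, 0, 0], [0, -0.0075, -0.021, 0, 0], [0, -0.01, -0.0285, 0, 0], [0, -0.0121, -0.0355, 0, 0], [0, -0.0121, -0.0355, 0, 0], [0, -0.0145, -0.0425, 0, 0], [0, -0.017, -0.049, 0, 0], [0, -0.0195, -0.056, 0, 0], [0, -0.022, -0.0628, 0, 0], [0, -0.0247, -0.0695, 0, 0], [0, -0.0247, -0.0695, 0, 0]])

```text
t: 7.87
tool_pos: [0.6105, 0.0063, 0.2409]
tool_rot: [0.349, 3.12, 0.001]
contact_force: [-0.4, -0.1, 6.2]
opening: -0.0004
grip_force: 2.8
```

Request:
apply_moves(plan=[[0, 0, 0, 0, 0], [0, -0.0024, -0.007, 0, 0], [0, -0.0048, -0.014, 0, 0], [0, -0.0072, -0.021, 0, 0], [0, -0.0096, -0.028, 0, 0], [0, -0.0118, -0.0352, 0, 0], [0, -0.0118, -0.0352, 0, 0], [0, -0.0186, -0.0335, 0, 0], [0, -0.0254, -0.0318, 0, 0], [0, -0.0254, -0.0318, 0, 0], [0, -0.0254, -0.0318, 0, 0], [0, -0.0254, -0.0318, 0, 0]])

```text
t: 8.87
tool_pos: [0.6281, -0.03, 0.2408]
tool_rot: [0.348, 3.121, -0.001]
contact_force: [-0.8, 0.9, 5.6]
opening: -0.0001
grip_force: 3.0
```

```bash
python3 wp.py|tail -11; python3 - <<'E'
from h import *
p=eyes.get_image("wrist");cv2.imwrite("pics/w3.png",p["img"])
E
```

```text
8.8667 [ 0.6281 -0.03    0.2408] [-0.7897  0.8976  5.5602]
7 [0.5238 0.188 ] [ 0.15    0.1897 -0.0025]
c [0.5378 0.1883] [ 0.1364  0.1931 -0.0025]
6 [0.5416 0.1514] [ 0.1245  0.1579 -0.0025]
5 [0.5464 0.1155] [ 0.112   0.1239 -0.0025]
4 [0.5502 0.0785] [ 0.1001  0.0888 -0.0024]
3 [0.6022 0.0797] [ 0.0497  0.1013 -0.0023]
2 [0.606  0.0427] [ 0.0378  0.0661 -0.0023]
1 [0.6108 0.0068] [ 0.0253  0.0321 -0.0023]
c [ 0.6146 -0.0301] [ 0.0134 -0.003  -0.0022]
0 [ 0.6286 -0.0298] [-0.0002  0.0003 -0.0022]
```

View pics/w3.png

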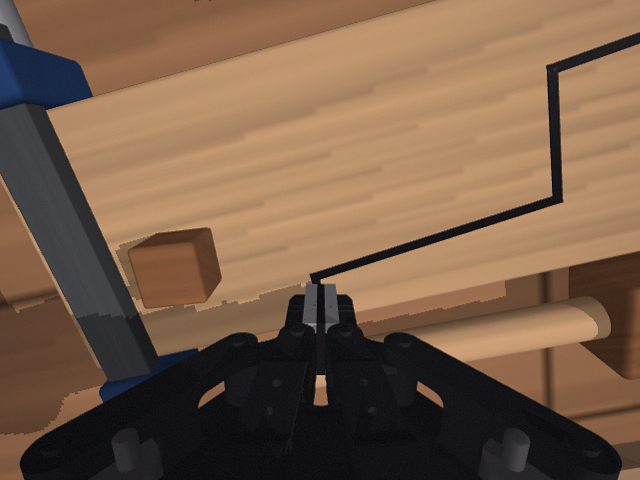

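The fingertips rest on the far nib, just past its corner at (315,277), with about 5.6 N. The block at (175,270) is untouched. Handing in.

```bash
python3 -c "
from station import ctrl
print(ctrl.finish_job())"
```

```text
the job is handed in; nothing more can be done
None
```

I ran the shut fingertips along the whole seam from the peg-side nib to the far nib, reading about 5–6 N at each stop, and handed the job in at about 9 s with them resting on the far nib; the verdict was not shown.

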